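# Proof-pull a bonded tube and pass it through the gate

### The arm

A 7-joint arm with a two-finger parallel gripper is mounted at the origin on the work surface; the furniture and walls round the work are solid. World frame = base frame: x ahead of the robot, y to its left, z up, the work surface at z = 0. Lengths are in m, angles in rad, forces in N, time in s.
With the tool pointing down it reaches from about 0.425 to 0.825 m from the base axis. Payload 3.6 kg.
Tool frame: the origin (TCP) lies midway between the tips of the shut fingers; the grasp point (between the pads) lies 19 mm behind it (manip.pinch_z is the distance from the TCP to the grasp point, in m); z points along the fingers, y is the line along which they close (so a half turn about z gives the same grasp; the last joint's range is limited). The gripper opens to 85 mm and grips with 20 to 120 N. Pads are 22 mm wide; open, the fingers measure 114 mm over their backs; the gripper's body (76 mm by 85 mm) begins 54 mm behind the grasp point. The pads swing forward as they close: fully open they stand 13 mm farther back than shut.
Start: joints at [-1.208, 0.615, -0.013, 1.423, 0.008, 1.103, -0.04], TCP at [0.247, 0.601, 0.231] pointing down, gripper open.
Joint ranges: [-3.12, 3.12], [-0.3, 2.06], [-1.34, 1.32], [0.26, 2.42], [-1.36, 4.5], [0.01, 1.98], [-2.84, 2.84]. Speed limits (rad/s): [2.79, 2.79, 3.14, 3.14, 3.14, 3.14, 3.14].

### API

Orientations are given as a unit quaternion [w, x, y, z].
In Python, from rig import manip gives the robot as it stands.
- The arm moves only by the tool play_rows, never from a script. Its argument "plan" is a list of rows, each a list of 5 numbers: the shift along the tool's x, y, z in m, then the turn about the tool's z in degrees, then the opening, from 0 (shut) to 1 (fully open). A call has 1 to 20 rows; each row is the pose to reach, as a shift and turn from the pose commanded when the call began, along the tool's axes at that moment; what a row does not reach only later rows make up. A row lasts 1/12 s, in which the tool goes at most 41.7 mm and 7.16 degrees, less where a joint would pass 70% of its speed; a pose out of reach is approached as far as the arm can. A call with a gripper value outside its range is refused whole. The fingers move at their own pace and stop on an object; "newtons" is the grip in N (left out, the last holds). Time passes only in rows, so rows that repeat a pose let the fingers close. It gives the time, the measured TCP pose, the force, the opening and the grip force at its end, in the units of the state.
- manip.read_state(): the state, without advancing time (a new reading comes with each control period).
- manip.capture(name): name is "side" or "top"; returns the picture (420x560x3 uint8, red, green, blue); there is no depth.
- manip.camera_params(name): a dict with "intrinsics" (3x3 intrinsics, pixels), "view" (4x4, takes a point from world to camera coordinates). Camera axes: x right, y up, looking along -z (the intrinsics and any distortion apply to the point x, -y, -z); pixel columns grow to the right and rows downward; lengths in m; the calibration is good to about 2 mm. A picture is of the moment at which its call begins. camera_params takes no time and is no camera call.
- manip.finish_job(): hands the job in; it is judged then, once.
The state is a dict: "clock": time; "joint_pos": joint angles; "joint_vel": joint speeds; "joint_efforts": joint torques, N m; "tcp_pos": TCP position; "ee_rot": TCP orientation; "contact_force": force on the tool from outside, world axes, zero at the start; "wrist_torque": the same for the moment, N m; "width": finger opening in m; "finger_force": force on a finger pad.
Only numpy, scipy, OpenCV 4.12 (cv2) and the standard library are available. Lean on these libraries where they do the work, as an engineer would, in place of code of your own. Each camera call takes 0.05 s, during which the arm holds its last target. There are 200 camera calls.

### The job

Proof-test the glued joint of the tube standing on its plate: slide the part along the lane until its plate is squarely under the two lips of the sprung carriage, pull the tube straight up until the pointer stands between the two index tabs, and hold it there for two seconds never pulling on past the upper tab. Ease it gently back down until the carriage is fully home, then slide the part on along the lane, pushing through the one-way flap (not lifted over it), and leave it standing past the flap, with the flap shut behind it and the ratchet and tape measure beside the station undisturbed.

Things in the scene. Friction and masses are not known exactly. Their poses are not given: they have to be found in the camera images.
- station: fixed proof station, grey base 110 x 280 x 10 mm (y from -100 to +180 mm). Origin on the table under the test place; x across the lane away from the robot, y along the lane (entry, carriage, flap, exit), z up. Lane 66 mm wide, floor at z = 10 mm, side guides to z = 20 mm. Guide rods at x = +-45, y = 0 rise to z = 101 mm, scale column at x = -66, y = 25 to z = 98 mm. End stop at y = 173 mm
- test_spot (a point): centre of the test place, on the lane floor midway between the carriage's two lips; axes as the station's. The lips are 56 mm long (28 mm either way along the lane), reach 12 mm over the lane from each side (43 mm clear between them), and at rest their undersides are 14 mm over the floor, the ends flared upward
- pass_spot (a point): on the lane floor, 138 mm past the test place (+y), beyond the flap: the middle of the place where the part is to be left; same axes as test_spot
- part_grip (a point): point on the tube's axis of the bonded part, 120 mm above the underside of its plate: a good grasp. Steel tube 32 mm in diameter, 138 mm long, glued upright on a steel plate 60 (across the lane) x 50 (along it) x 8 mm; 146 mm tall in all, about 0.4 kg. z along the tube, y along the lane within a few degrees. Starts standing in the lane's entry about 64 mm before the test place
- part_foot (a point): centre of the underside of the bonded part's plate, 120 mm below part_grip on the tube's axis; stands at the height of the lane floor when the part rests in the lane
- carriage (a joint): height of the sprung carriage in m: 0 = fully home (down), 0.050 = top stop. A spring holds it down: about 2.5 N at 0, plus 320 N per m, so 12 N at 0.030. The plate rises 6 mm freely before it meets the lips, then lifts the carriage with it. 0.024 = pointer at the lower index tab, 0.036 = at the upper one
- pointer (a point): tip of the pointer on the near side of the carriage, 28 mm over the lane floor when home; the two index tabs (light bars on the dark scale column beside it) are 24 and 36 mm above its home height
- flap (a joint): angle of the one-way flap in rad: 0 = shut across the lane, up to 1.7 as it swings open towards the exit. A plate 79 mm long, its lower edge 19 and upper edge 51 mm over the lane floor, hinged on an upright post beyond the lane (x = 43, y = 47 mm from test_spot). The tube pushes it open with about 2 N; a light spring shuts it once the tube's axis is about 85 mm past it
- ratchet: steel ratchet handle lying on the table behind the station, 191 mm long; bystander
- tape_measure: tape measure lying on the table in front of the station, 74 x 78 x 37 mm; bystander
Mind the look-alikes: they are no part of the job. Of the things that look like the part that bears part_grip, the larger one is meant.

How it is judged:
On the way, in this order (a step that is already met when the one before it is completed fails the run):
1. the plate is under the two lips (within 12 mm of the test place along the lane), carriage home (y of part_foot in the frame of test_spot between -0.012 and 0.012 m and z of part_foot in the frame of test_spot below 0.008 m and value of joint carriage below 0.003 m), for 0.1 s.
2. the part is pulled up so that the pointer stands between the index tabs (0.022 to 0.038 m) for 1.6 s, lifted by the part itself (value of joint carriage between 0.022 and 0.038 m and z of part_foot in the frame of test_spot above 0.02 m and angle between part_grip's own z axis and vertical below 0.2 rad), for 1.6 s.
3. the part is eased back down and the carriage is home (value of joint carriage below 0.003 m and z of part_foot in the frame of test_spot below 0.008 m), for 0.1 s.
4. the part, low in the lane, holds the flap open (value of joint flap above 0.5 rad and y of part_foot in the frame of test_spot between 0.04 and 0.13 m and z of part_foot in the frame of test_spot below 0.015 m), for 0.1 s.
At the end, for the whole second after the job is handed in: The part stands upright (within 0.08 rad) on the lane floor (within 4 mm) past the flap, 115 to 155 mm beyond the test place and within 8 mm of the lane's middle; the flap is shut (under 0.1 rad) and the carriage fully home (under 3 mm) (y of part_foot in the frame of test_spot between 0.115 and 0.155 m and x of part_foot in the frame of test_spot between -0.008 and 0.008 m and z of part_foot in the frame of test_spot below 0.004 m and angle between part_grip's own z axis and vertical below 0.08 rad and value of joint flap below 0.1 rad and value of joint carriage below 0.003 m); the robot touches nothing.
It fails at once if the joint is overpulled: the pointer goes more than 4 mm beyond the upper tab (value of joint carriage above 0.04 m).
It fails at once if the carriage is let go and snaps down (faster than 0.25 m/s) (velocity of joint carriage below -0.25 m/s).
It fails at once if the part is lifted out of the lane or over the flap (more than 55 mm up) (z of part_foot in the frame of test_spot above 0.055 m).
It fails at once if the part is tipped by more than 0.4 rad (angle between part_grip's own z axis and vertical above 0.4 rad).
It fails at once if the ratchet or the tape measure is disturbed (moved by more than 20 mm) (distance of any of ratchet, tape_measure from where it was at the start of the episode above 0.02 m).
It also fails if it takes over 54 s, if anything falls off the work surface, if the arm or the gripper's body presses on something with over 40 N, if the wrist force passes 120 N, or if a joint passes its speed limit or range.

## Working session

There is one attempt and no reset: what is moved stays moved. The work goes in short steps, Python scripts to look and compute and a tool call to move; the robot and the scene stay as the last step left them, time stands still between calls to the robot, and variables do not carry over. Pictures are saved under pics/ and viewed, at most 10 in all, crops included, and the job is handed in when it is done.

Besides the shell and the picture viewer there is one more tool, called after "Emit:" by a JSON object that holds its "name" and its "arguments", one argument or row to a line. play_rows: Moves the arm, as the interface text tells. Its arguments: {"type":"object","properties":{"plan":{"type":"array","items":{"type":"array","items":{"type":"number"}}},"newtons":{"type":"number"}},"required":["plan"]}

```bash
ls; mkdir -p pics
python3 - <<'E'
from rig import manip
import cv2,numpy as np
for n in("side","top"):
    im=manip.capture(n); cv2.imwrite(f"pics/{n}0.png",im[:,:,::-1])
    p=manip.camera_params(n); print(n,np.round(p["intrinsics"],1).tolist(),np.round(p["view"],3).tolist(),[k for k in p])
s=manip.read_state(); print(s["tcp_pos"],s["ee_rot"],s["clock"],manip.pinch_z)
E
```

```text
pics
side [[544.5, 0.0, 276.1], [0.0, 544.5, 219.3], [0.0, 0.0, 1.0]] [[0.947, -0.322, -0.005, -0.497], [0.241, 0.699, 0.673, -0.261], [-0.213, -0.639, 0.739, -0.774], [0.0, 0.0, 0.0, 1.0]] ['intrinsics', 'view']
top [[410.5, 0.0, 282.5], [0.0, 410.5, 205.6], [0.0, 0.0, 1.0]] [[-0.027, -1.0, -0.002, 0.096], [0.988, -0.027, 0.151, -0.537], [-0.151, 0.002, 0.988, -0.876], [0.0, 0.0, 0.0, 1.0]] ['intrinsics', 'view']
[0.24669827 0.60059617 0.23024471] [-2.12564715e-04  1.93623566e-01  9.81075184e-01 -1.16333435e-03] 0.1 0.0187
```

View pics/side0.png

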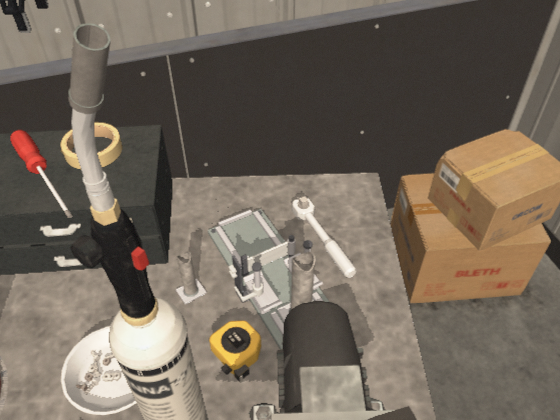

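View pics/top0.png

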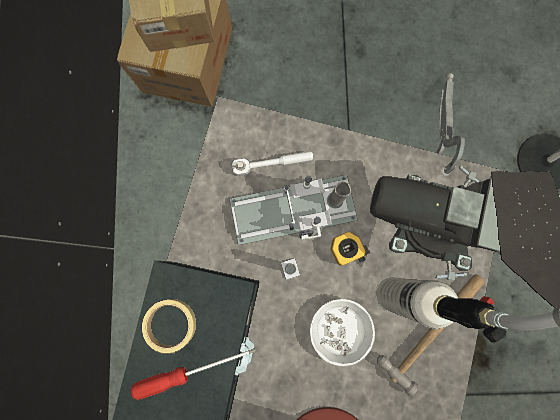

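Candidates for the part: the tube in the lane (top px 340,193; side 303,262), and a smaller tube on a plate off the station (top px 290,268; side 187,262). The larger one in the lane's entry is meant. I'll check it in a close crop.

```bash
cat > h.py <<'E'
from rig import manip
import cv2,numpy as np
def ray(n,u,v):
    p=manip.camera_params(n);K=p["intrinsics"];V=np.array(p["view"])
    d=np.linalg.inv(K)@[u,v,1];d=np.array([d[0],-d[1],-d[2]])
    R=V[:3,:3];return -R.T@V[:3,3],R.T@d
def onz(n,u,v,z):
    c,d=ray(n,u,v);return c+d*(z-c[2])/d[2]
def proj(n,X):
    p=manip.camera_params(n);q=(p["view"]@np.append(X,1))[:3];q=p["intrinsics"]@[q[0],-q[1],-q[2]];return q[:2]/q[2]
E
python3 - <<'E'
import cv2
a=cv2.imread("pics/top0.png")[140:290,215:385]; cv2.imwrite("pics/c1.png",cv2.resize(a,None,fx=4,fy=4,interpolation=2)[:600])
a=cv2.imread("pics/side0.png")[180:330,170:365]; cv2.imwrite("pics/c2.png",cv2.resize(a,None,fx=4,fy=4,interpolation=2))
E
```

```text
(no output)
```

View pics/c1.png

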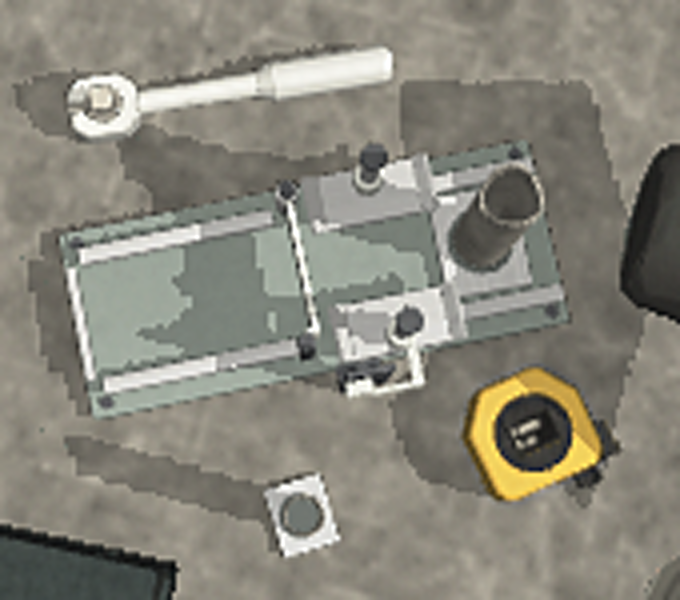

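View pics/c2.png

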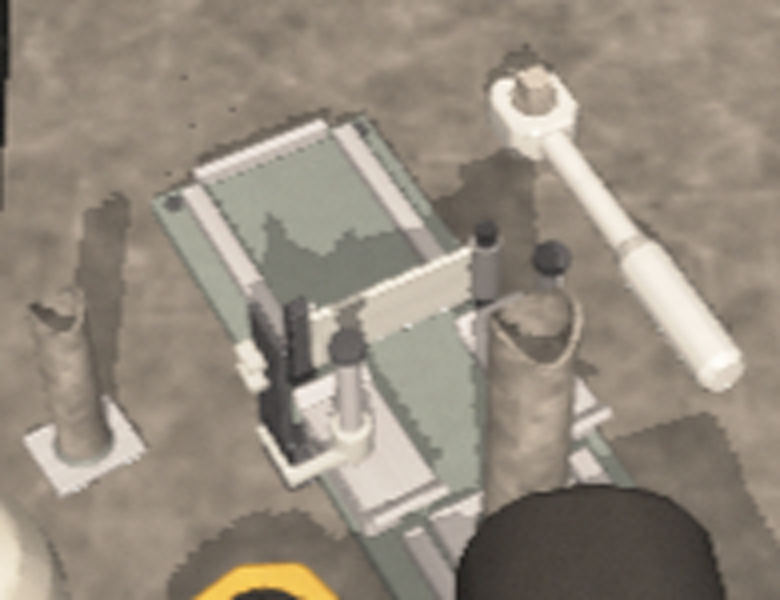

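The crops confirm the choice. The larger tube stands in the lane's entry (crop 511,197, so top px about 342.7,189), and the smaller look-alike is at crop 302,512. The base corners show at crop (60,235), (95,415), (568,320) and (528,143). The black motor sits to the right of the entry, at about x=622 in the crop.

Run:
```python
from h import *
f=lambda u,v:(215+(u+.5)/4-.5,140+(v+.5)/4-.5)
C=np.array([onz("top",*f(*c),.01)for c in[(60,235),(95,415),(568,320),(528,143)]])[:,:2]
print(C.round(4).tolist(),[np.linalg.norm(C[i]-C[i-1]).round(4) for i in range(4)])
# station coords of corners
S=np.array([(55,180),(-55,180),(-55,-100),(55,-100)])/1e3
sc=S.mean(0);cc=C.mean(0);H=(S-sc).T@(C-cc);U,_,Vt=np.linalg.svd(H);R=Vt.T@U.T
o=cc-R@sc;print("origin",o,"yaw deg",np.degrees(np.arctan2(R[1,0],R[0,0])),"resid",np.round((S@R.T+o-C)*1e3,1).tolist())
t=onz("top",*f(511,197),.156)[:2];print("tube top",t,"in station",R.T@(t-o))
# rod tops check z .101
for c,n in[((373,152),"rod+"),((410,318),"rod-")]:print(n,R.T@(onz("top",*f(*c),.101)[:2]-o))
for c in [(638,180),(625,280)]: print("motor",[ (R.T@(onz("top",*f(*c),z)[:2]-o)).round(3).tolist() for z in(.05,.1)])
def side(x,y,z):return proj("side",np.append(R@[x,y]+o,z))
print("side: tube top",side(*(R.T@(t-o)),.156),"expected ~",170+535/4,180+315/4)
print("side rod tops",side(.045,0,.101),170+552/4,180+255/4,side(-.045,0,.101),170+347/4,180+345/4)
from scipy.spatial.transform import Rotation as Ro
s=manip.read_state();q=s["ee_rot"];M=Ro.from_quat([q[1],q[2],q[3],q[0]]).as_matrix();print(M.round(3).tolist(),s["joint_pos"])
```

```text
[[0.5648, 0.2036], [0.4603, 0.1845], [0.5074, -0.0877], [0.6119, -0.07]] [np.float64(0.2777), np.float64(0.1063), np.float64(0.2762), np.float64(0.106)]
origin [0.54291693 0.01818042] yaw deg 9.820951793553157 resid [[1.6, 1.3], [-2.2, 1.7], [-1.6, -2.0], [2.3, -1.0]]
tube top [ 0.55220132 -0.03635912] in station [-0.00015446 -0.05532394]
rod+ [0.04668329 0.00064512]
rod- [-4.32555981e-02 -2.55993416e-05]
motor [[0.013, -0.146], [0.005, -0.133]]
motor [[-0.041, -0.126], [-0.046, -0.114]]
side: tube top [302.90564836 254.45082932] expected ~ 303.75 258.75
side rod tops [308.80273887 241.12190937] 308.0 243.75 [256.99513985 263.41561765] 256.75 266.25
[[-0.925, 0.38, -0.001], [0.38, 0.925, -0.002], [-0.0, -0.002, -1.0]] [-1.20753481  0.61581211 -0.01262001  1.42478702  0.00810526  1.10340893
 -0.04041836]
```

Emit:
{"name": "play_rows", "arguments": {
  "plan": [
    [0,0,-0.03,0,1],
    [-0.01,-0.01,-0.06,2,1],
    [-0.03,-0.027,-0.08,5,1],
    [-0.055,-0.05,-0.09,8,1],
    [-0.08,-0.072,-0.09,11,1],
    [-0.105,-0.095,-0.09,14,1],
    [-0.13,-0.117,-0.09,17,1],
    [-0.155,-0.14,-0.09,20,1],
    [-0.18,-0.163,-0.09,23,1],
    [-0.205,-0.185,-0.09,26,1],
    [-0.23,-0.208,-0.09,29,1],
    [-0.255,-0.23,-0.09,32,1],
    [-0.28,-0.253,-0.09,35,1],
    [-0.305,-0.275,-0.09,38,1],
    [-0.33,-0.298,-0.09,41,1],
    [-0.355,-0.321,-0.09,44,1],
    [-0.38,-0.343,-0.09,47,1],
    [-0.4,-0.361,-0.09,50,1],
    [-0.415,-0.375,-0.09,52,1],
    [-0.42,-0.379,-0.09,53,1]
  ],
  "newtons": 60
}}

```text
clock: 1.77
tcp_pos: [0.4923, 0.0866, 0.3211]
ee_rot: [0.001, 0.614, 0.789, -0.001]
contact_force: [-0.1, -0.1, 0.2]
width: 0.0854
finger_force: 0.0
```

Emit:
{"name": "play_rows", "arguments": {
  "plan": [
    [-0.02,0.004,0,1,1],
    [-0.05,0.01,0,2,1],
    [-0.08,0.016,0,3,1],
    [-0.11,0.022,0,4,1],
    [-0.13,0.027,0.02,4.4,1],
    [-0.137,0.028,0.05,4.4,1],
    [-0.137,0.028,0.08,4.4,1],
    [-0.137,0.028,0.11,4.4,1],
    [-0.137,0.028,0.13,4.4,1],
    [-0.137,0.028,0.135,4.4,1],
    [-0.137,0.028,0.135,4.4,1]
  ]
}}

```text
clock: 2.68
tcp_pos: [0.5521, -0.0329, 0.1846]
ee_rot: [-0.002, 0.64, 0.768, -0.001]
contact_force: [0.1, 0.7, 0.5]
width: 0.0854
finger_force: 0.0
```

Run:
```python
from h import *
s=manip.read_state();print(s["tcp_pos"],s["ee_rot"],s["contact_force"])
a=manip.capture("side")[150:350,150:400,::-1];b=manip.capture("top")[120:260,230:420,::-1]
cv2.imwrite("pics/d1.png",np.hstack([cv2.resize(a,(400,320),interpolation=2),cv2.resize(b,(400,320),interpolation=2)]))
p=s["tcp_pos"];print(proj("side",p),proj("top",p))
```

```text
[ 0.55212051 -0.03288988  0.18463531] [-0.00197913  0.64035294  0.76807751 -0.00106254] [0.09436931 0.70095177 0.50187726]
[302.61020334 239.27965927] [342.69869945 186.06457589]
```

View pics/d1.png

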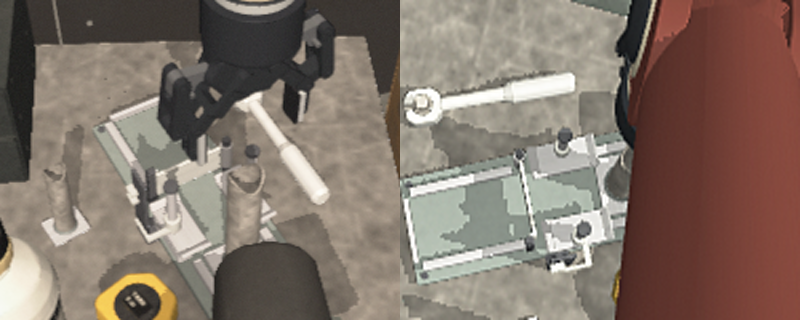

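The open fingers straddle the tube: the tube top is at panel (247,175) and the TCP projects to (244,143). I'll let the arm settle and check the offset.

Emit:
{"name": "play_rows", "arguments": {
  "plan": [
    [0,0,0,0,1],
    [0,0,0,0,1],
    [0,0,0,0,1]
  ]
}}

```text
clock: 3.03
tcp_pos: [0.554, -0.0343, 0.1876]
ee_rot: [0.001, 0.641, 0.768, 0.001]
contact_force: [-0.1, 0.1, -0.2]
width: 0.0855
finger_force: 0.0
```

Emit:
{"name": "play_rows", "arguments": {
  "plan": [
    [-0.002,-0.001,0.005,0.5,1],
    [-0.0035,-0.002,0.02,0.5,1],
    [-0.0035,-0.002,0.035,0.5,1],
    [-0.0035,-0.002,0.05,0.5,1],
    [-0.0035,-0.002,0.062,0.5,1],
    [-0.0035,-0.002,0.071,0.5,1],
    [-0.0035,-0.002,0.076,0.5,1],
    [-0.0035,-0.002,0.076,0.5,1],
    [-0.0035,-0.002,0.076,0.5,1]
  ]
}}

```text
clock: 3.78
tcp_pos: [0.5521, -0.0383, 0.1105]
ee_rot: [0.0, 0.644, 0.765, 0.0]
contact_force: [-0.5, 0.4, 0.8]
width: 0.0852
finger_force: 0.0
```

Emit:
{"name": "play_rows", "arguments": {
  "plan": [
    [0,0,0,0,0.6],
    [0,0,0,0,0.5],
    [0,0,0,0,0.4],
    [0,0,0,0,0.3],
    [0,0,0,0,0.2],
    [0,0,0,0,0],
    [0,0,0,0,0],
    [0,0,0,0,0],
    [0,0,0,0,0]
  ],
  "newtons": 60
}}

```text
clock: 4.53
tcp_pos: [0.5525, -0.0381, 0.1108]
ee_rot: [0.001, 0.644, 0.765, 0.0]
contact_force: [0.7, 0.7, 4.7]
width: 0.031
finger_force: 60.3
```

Emit:
{"name": "play_rows", "arguments": {
  "plan": [
    [0,0,-0.001,0,0],
    [0.002,0,-0.001,0,0],
    [0.005,0,-0.001,0,0],
    [0.009,0,-0.001,0,0],
    [0.013,0,-0.001,0,0],
    [0.017,0,-0.001,0,0],
    [0.021,0,-0.001,0,0],
    [0.025,0,-0.001,0,0],
    [0.029,0,-0.001,0,0],
    [0.033,0,-0.001,0,0],
    [0.037,0,-0.001,0,0],
    [0.041,0,-0.001,0,0],
    [0.045,0,-0.001,0,0],
    [0.049,0,-0.001,0,0],
    [0.053,0,-0.001,0,0],
    [0.055,0,-0.001,0,0],
    [0.057,0,-0.001,0,0],
    [0.057,0,-0.001,0,0],
    [0.057,0,-0.001,0,0]
  ]
}}

```text
clock: 6.12
tcp_pos: [0.5422, 0.0179, 0.1113]
ee_rot: [0.0, 0.644, 0.765, -0.0]
contact_force: [0.6, 0.5, -3.9]
width: 0.0306
finger_force: 59.6
```

Run:
```python
from h import *
s=manip.read_state();p=s["tcp_pos"];print(p,s["contact_force"])
a=manip.capture("side")[200:320,210:360,::-1]
cv2.imwrite("pics/e1.png",cv2.resize(a,None,fx=5,fy=5,interpolation=2))
th=np.radians(9.82);R=np.array([[np.cos(th),-np.sin(th)],[np.sin(th),np.cos(th)]]);o=np.array([.54292,.01818])
print("station xy",R.T@(p[:2]-o))
def q(x,y,z):return ((proj("side",np.append(R@[x,y]+o,z))-[210,200])*5).round().tolist()
for y in(-.01,0,.01):print("tube axis at z .018,.08",y,q(0,y,.018),q(0,y,.08),"plate corner lo",q(-.03,y-.025,.018),"lip ends",q(-.0215,-.028,.03))
print("pointer 0/24/36",[q(-.06,.02,.038+h) for h in(0,.024,.036)])
```

```text
[0.54224032 0.01793235 0.11131416] [ 0.60290411  0.48843086 -3.94529117]
station xy [-0.00071195 -0.0001281 ]
tube axis at z .018,.08 -0.01 [380.0, 442.0] [382.0, 326.0] plate corner lo [336.0, 538.0] lip ends [349.0, 489.0]
tube axis at z .018,.08 0 [365.0, 420.0] [366.0, 303.0] plate corner lo [321.0, 514.0] lip ends [349.0, 489.0]
tube axis at z .018,.08 0.01 [351.0, 398.0] [351.0, 281.0] plate corner lo [306.0, 491.0] lip ends [349.0, 489.0]
pointer 0/24/36 [[170.0, 413.0], [167.0, 368.0], [165.0, 344.0]]
```

View pics/e1.png

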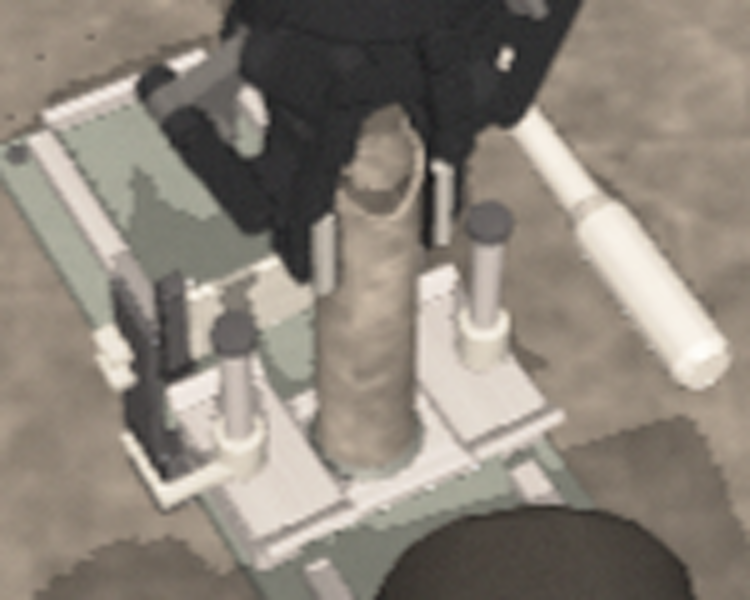

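The tube axis sits at crop column 367 against 365 predicted for y=0, so the plate is under the lips. Carriage home. Next I pull up slowly.

Emit:
{"name": "play_rows", "arguments": {
  "plan": [
    [0,0,-0.001,0,0],
    [0,0,-0.003,0,0],
    [0,0,-0.005,0,0],
    [0,0,-0.007,0,0],
    [0,0,-0.009,0,0],
    [0,0,-0.011,0,0],
    [0,0,-0.013,0,0],
    [0,0,-0.015,0,0],
    [0,0,-0.017,0,0],
    [0,0,-0.019,0,0],
    [0,0,-0.021,0,0],
    [0,0,-0.023,0,0],
    [0,0,-0.025,0,0],
    [0,0,-0.027,0,0],
    [0,0,-0.029,0,0],
    [0,0,-0.031,0,0],
    [0,0,-0.033,0,0],
    [0,0,-0.034,0,0],
    [0,0,-0.035,0,0],
    [0,0,-0.035,0,0]
  ],
  "newtons": 90
}}

```text
clock: 7.83
tcp_pos: [0.5421, 0.0179, 0.1463]
ee_rot: [0.0, 0.644, 0.765, -0.0]
contact_force: [2.5, -1.5, -15.8]
width: 0.0305
finger_force: 90.1
```

Run:
```python
from h import *
s=manip.read_state();print(s["tcp_pos"],s["contact_force"],s["clock"])
a=manip.capture("side")[200:320,210:360,::-1]
cv2.imwrite("pics/f1.png",cv2.resize(a,None,fx=5,fy=5,interpolation=2))
```

```text
[0.54214456 0.01788709 0.14626092] [  2.48600442  -1.48520112 -15.75624254] 7.8333
```

View pics/f1.png

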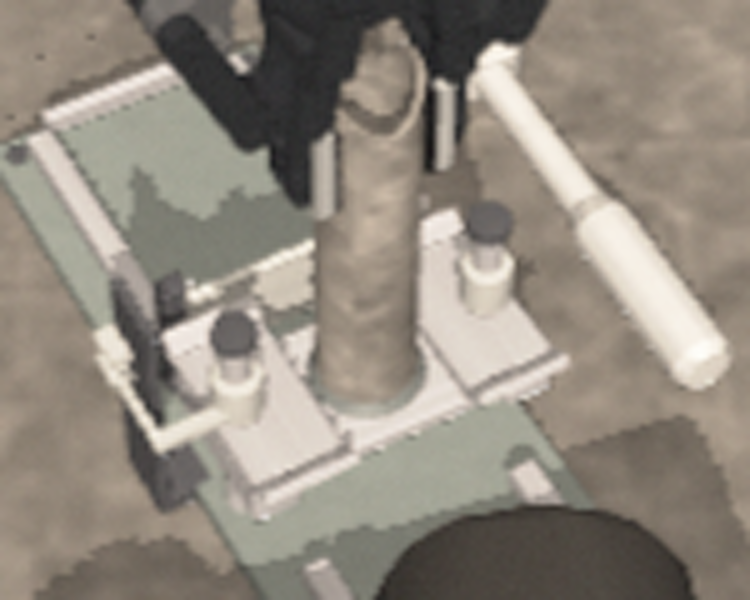

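The carriage has risen and the pointer is between the tabs (crop about 110,355). The net pull is 15.8 − 3.9 ≈ 11.9 N, which puts the carriage at about 29 mm. I'll hold here.

Emit:
{"name": "play_rows", "arguments": {
  "plan": [
    [0,0,0,0,0],
    [0,0,0,0,0],
    [0,0,0,0,0],
    [0,0,0,0,0],
    [0,0,0,0,0],
    [0,0,0,0,0],
    [0,0,0,0,0],
    [0,0,0,0,0],
    [0,0,0,0,0],
    [0,0,0,0,0],
    [0,0,0,0,0],
    [0,0,0,0,0],
    [0,0,0,0,0],
    [0,0,0,0,0],
    [0,0,0,0,0],
    [0,0,0,0,0],
    [0,0,0,0,0],
    [0,0,0,0,0],
    [0,0,0,0,0],
    [0,0,0,0,0]
  ]
}}

```text
clock: 9.55
tcp_pos: [0.5421, 0.0179, 0.1463]
ee_rot: [-0.0, 0.644, 0.765, -0.0]
contact_force: [2.1, -2.7, -15.7]
width: 0.03
finger_force: 90.1
```

Emit:
{"name": "play_rows", "arguments": {
  "plan": [
    [0,0,0,0,0],
    [0,0,0,0,0],
    [0,0,0,0,0],
    [0,0,0,0,0],
    [0,0,0,0,0],
    [0,0,0,0,0],
    [0,0,0,0,0],
    [0,0,0,0,0]
  ]
}}

```text
clock: 10.22
tcp_pos: [0.5421, 0.018, 0.1463]
ee_rot: [-0.0, 0.644, 0.765, -0.0]
contact_force: [2.8, -3.0, -15.5]
width: 0.0301
finger_force: 90.1
```

Emit:
{"name": "play_rows", "arguments": {
  "plan": [
    [0,0,0.001,0,0],
    [0,0,0.003,0,0],
    [0,0,0.005,0,0],
    [0,0,0.007,0,0],
    [0,0,0.009,0,0],
    [0,0,0.011,0,0],
    [0,0,0.013,0,0],
    [0,0,0.015,0,0],
    [0,0,0.017,0,0],
    [0,0,0.019,0,0],
    [0,0,0.021,0,0],
    [0,0,0.023,0,0],
    [0,0,0.025,0,0],
    [0,0,0.027,0,0],
    [0,0,0.029,0,0],
    [0,0,0.031,0,0],
    [0,0,0.033,0,0],
    [0,0,0.034,0,0],
    [0,0,0.0345,0,0],
    [0,0,0.0345,0,0]
  ]
}}

```text
clock: 11.88
tcp_pos: [0.5425, 0.0183, 0.112]
ee_rot: [0.0, 0.644, 0.765, 0.0]
contact_force: [-0.5, -0.0, -3.4]
width: 0.0302
finger_force: 91.2
```

Emit:
{"name": "play_rows", "arguments": {
  "plan": [
    [0.002,0,0,0,0],
    [0.006,0,0,0,0],
    [0.011,0,0,0,0],
    [0.017,0,0,0,0],
    [0.023,0,0,0,0],
    [0.029,0,0,0,0],
    [0.035,0,0,0,0],
    [0.041,0,0,0,0],
    [0.047,0,0,0,0],
    [0.053,0,0,0,0],
    [0.059,0,0,0,0],
    [0.065,0,0,0,0],
    [0.071,0,0,0,0],
    [0.077,0,0,0,0],
    [0.083,0,0,0,0],
    [0.088,0,0,0,0],
    [0.092,0,0,0,0],
    [0.095,0,0,0,0],
    [0.096,0,0,0,0],
    [0.096,0,0,0,0]
  ]
}}

```text
clock: 13.55
tcp_pos: [0.5256, 0.1131, 0.1117]
ee_rot: [-0.0, 0.644, 0.765, -0.0]
contact_force: [-1.6, 0.3, -4.2]
width: 0.0302
finger_force: 91.3
```

Emit:
{"name": "play_rows", "arguments": {
  "plan": [
    [0.002,0,0,0,0],
    [0.006,0,0,0,0],
    [0.011,0,0,0,0],
    [0.016,0,0,0,0],
    [0.021,0,0,0,0],
    [0.026,0,0,0,0],
    [0.031,0,0,0,0],
    [0.036,0,0,0,0],
    [0.04,0,0,0,0],
    [0.043,0,0,0,0],
    [0.044,0,0,0,0],
    [0.044,0,0,0,0],
    [0.044,0,0.0005,0,0],
    [0.044,0,0.001,0,0],
    [0.044,0,0.001,0,0]
  ]
}}

```text
clock: 14.8
tcp_pos: [0.5187, 0.1555, 0.111]
ee_rot: [0.0, 0.645, 0.764, 0.0]
contact_force: [0.5, -0.8, -2.2]
width: 0.03
finger_force: 91.6
```

Run:
```python
from h import *
s=manip.read_state();print(s["tcp_pos"],s["contact_force"],s["clock"])
a=manip.capture("side")[170:310,195:345,::-1]
cv2.imwrite("pics/g1.png",cv2.resize(a,None,fx=4,fy=4,interpolation=2))
```

```text
[0.51871526 0.15550074 0.11098568] [ 0.46392806 -0.83650885 -2.23189641] 14.8
```

View pics/g1.png

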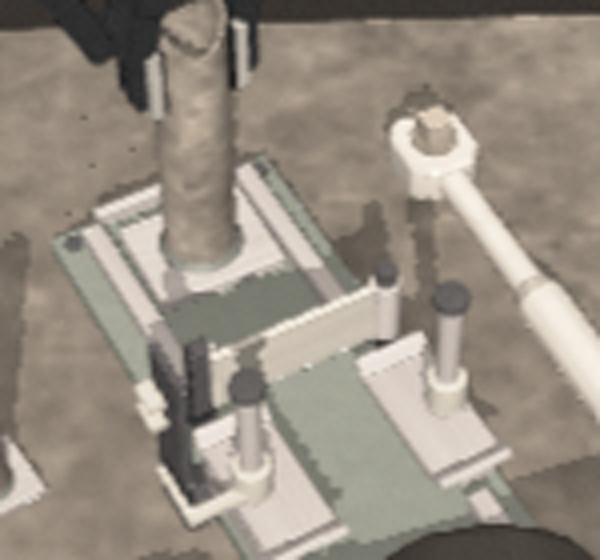

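The part stands past the flap at crop (205,260), the flap is shut, and the carriage is home. I'll set the part down, release and rise.

Emit:
{"name": "play_rows", "arguments": {
  "plan": [
    [0,0,0.0003,0,0],
    [0,0,0.0006,0,0],
    [0,0,0.0006,0,0.3],
    [0,0,0.0006,0,0.45],
    [0,0,0.0006,0,0.6],
    [0,0,0.0006,0,0.8],
    [0,0,0.0006,0,1],
    [0,0,0.0006,0,1],
    [0,0,0.0006,0,1],
    [0,0,0.0006,0,1],
    [0,0,-0.005,0,1],
    [0,0,-0.015,0,1],
    [0,0,-0.03,0,1],
    [0,0,-0.05,0,1],
    [0,0,-0.075,0,1],
    [0,0,-0.1,0,1],
    [0,0,-0.12,0,1],
    [0,0,-0.13,0,1],
    [0,0,-0.13,0,1],
    [0,0,-0.13,0,1]
  ],
  "newtons": 20
}}

```text
clock: 16.52
tcp_pos: [0.5182, 0.156, 0.2409]
ee_rot: [-0.0, 0.644, 0.765, 0.0]
contact_force: [-0.8, 0.6, -0.5]
width: 0.0856
finger_force: 0.0
```

Run:
```python
from h import *
s=manip.read_state();print(s["tcp_pos"],s["contact_force"],s["clock"])
a=manip.capture("side")[170:310,195:345,::-1]
cv2.imwrite("pics/h1.png",cv2.resize(a,None,fx=4,fy=4,interpolation=2))
```

```text
[0.51822821 0.15596653 0.24091883] [-0.84500765  0.63355588 -0.46221804] 16.5167
```

View pics/h1.png

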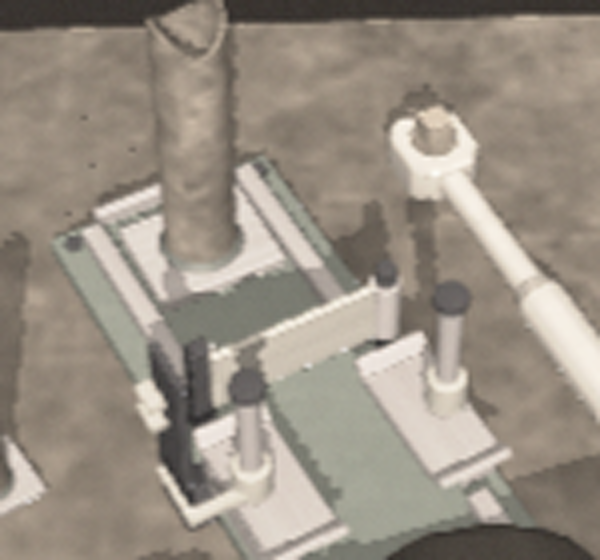

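The part stands free and the gripper is clear. The tube looks slightly leaned (top at crop 188,25, foot at 200,250), so I'll check it against the projection of a vertical tube.

Run:
```python
from h import *
for z in(.018,.08,.15):print(z,((proj("side",[.5185,.156,z])-[195,170])*4).round())
```

```text
0.018 [199. 231.]
0.08 [192. 135.]
0.15 [183.  13.]
```

```bash
python3 -c "
from rig import manip
print(manip.finish_job())"
```

```text
the job is handed in; nothing more can be done
None
```

I handed the job in at about 16.5 s. By the pull force, the pointer stood near 29 mm between the tabs and was held there for over 2 s. The part was then eased down and pushed through the flap, and it stands upright about 140 mm past the test place. The last picture shows the flap shut and the carriage home; nothing touched the ratchet or tape measure that I could see, and no verdict came back.

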